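Set and clamp the lane guide of a meal-packing belt

ROBOT

A 6-joint arm with a two-finger parallel gripper is mounted at the origin on the work surface. World frame = base frame: x ahead of the robot, y to its left, z up, the work surface at z = 0. Lengths are in mm, angles in rad, forces in N, time in s.
With the tool pointing down it reaches from about 425 to 925 mm from the base axis. Payload 12.5 kg.
Tool frame: the origin (TCP) lies midway between the tips of the shut fingers; the grasp point (between the pads) lies 19 mm behind it; z points along the fingers, y is the line along which they close (so a half turn about z gives the same grasp; the last joint's range is limited). The gripper opens to 85 mm and grips with 20 to 120 N. Pads are 22 mm wide; open, the fingers measure 114 mm over their backs; the gripper's body (76 mm by 85 mm) begins 54 mm behind the grasp point. The pads swing forward as they close: fully open they stand 13 mm farther back than shut.
Start: joints at [1.184, 0.491, 1.559, -0, 1.092, -0.106], TCP at [173.185, 600.543, 231.327] pointing down, gripper open.
Joint ranges: [-3.1, 3.1], [-0.84, 2.19], [0.05, 2.79], [-1.13, 4.28], [0.06, 2.93], [-2.69, 2.69]. Speed limits (rad/s): [2.22, 2.22, 2.79, 3.14, 3.14, 3.14].

INTERFACE

Orientations are given as [roll, pitch, yaw] about the fixed x, y, z axes, in that order (R = Rz(yaw) Ry(pitch) Rx(roll)).
In Python, from station import robot gives the robot as it stands. Calls block until the motion is done:
- robot.goto(position, orientation): joint-space move of the TCP to a pose.
- robot.servo_line(position, frame=None, vel=150, threshold=None): straight line of the TCP; frame=None keeps the orientation; vel is the mean speed in mm/s. With threshold (N) it stops when the force on the tool has changed by that much, and returns True; else False.
- robot.move_joints(angles): joint-space move.
- robot.grip(opening): opening from 0.0 (shut) to 1.0 (fully open); the grip force is fixed at half the most; returns when the fingers have stopped.
- robot.hold(seconds).
- robot.solve_ik(position, orientation): joint angles nearest the present ones, or None.
- robot.snapshot(name): name is "scene" or "top" or "wrist"; returns a dict with "pixels" (420x560x3 uint8, blue, green, red), "camera_matrix" (3x3 intrinsics, pixels), "R" (3x3) and "t" (3): a world point X has camera coordinates R X + t; the wrist camera has in their place "tool_from_camera" (4x4, takes a point from camera to tool coordinates, whose origin is the TCP and whose axes are the flange's). Camera axes: x right, y down, z forward; pixel columns grow to the right and rows downward; lengths in mm; the calibration is good to about 2 mm. A picture is of the moment at which its call begins: read the wrist's pose just before it. There is no depth.
A pose or a line that the arm cannot do raises robot.PlanningError and nothing moves.
- robot.hand_in(): hands the job in; it is judged then, once.
Readings, each from a call of its own:
- robot.read_time(): time.
- robot.read_q(): joint angles.
- robot.read_joint_vel(): joint speeds.
- robot.read_joint_torque(): joint torques, N m.
- robot.read_position(): TCP position.
- robot.read_eef_rot(): TCP orientation.
- robot.read_force(): force on the tool from outside, world axes, zero at the start.
- robot.read_torque(): the same for the moment, N m.
- robot.read_gripper_width(): opening from 0.0 (shut) to 1.0 (fully open).
- robot.read_finger_force(): force on a finger pad.
Only numpy, scipy, OpenCV 4.12 (cv2) and the standard library are available. Lean on these libraries where they do the work, as an engineer would, in place of code of your own. Each camera call takes 0.05 s, during which the arm holds its last target. There are 200 camera calls.

TASK

The lane guide on the robot's left of this meal-packing belt has been drawn back for cleaning, and the black clamp knob underneath its bracket is slack. Slide the guide in by its post until the meal boxes have about 3 mm of play between the two guides, without squeezing or shifting them; then tighten the knob from below until the guide is clamped hand-tight - the knob must have come up firm, but do not force it. Leave the pan and the bottle alone.

Things in the scene. Friction and masses are not known exactly. Their poses are not given: they have to be found in the camera images.
- guide: Adjustable lane guide, one rigid sliding piece: flat steel bar 20 wide, 10 thick, 205 long through the bracket's sleeve, round post 14 in diameter near its inner end, white strip 260 x 10 x 28 high on the post. x runs along the belt, y out of the lane. Origin 182 below mid-bar. Slides along its y only, 85 at most, about 2 N of friction, until clamped; -y brings the strip to the boxes.
- post_grip (a point): Point on the post's axis to pinch from above: 17 mm below the post's top, 26 mm above the top of the bar. Nothing beside the post at that height. On the guide: y = -102 mm, z = 213 mm.
- rail_face (a point): Middle of the lane-side face of the adjustable guide's strip. Axes as the guide's: y points away from the boxes. On the guide: y = -122 mm, z = 152 mm.
- far_guide: Fixed guide on the other side of the lane: white strip 540 mm long along the belt, 8 to 36 mm above the belt. The boxes stand against it (a second one, further along, needs no attention). Origin on the strip's lane-side face at the height of the belt's top; y points across the lane to the adjustable guide, parallel to that guide's y.
- far_face (a point): Middle of the lane-side face of the fixed guide's strip; axes as the fixed guide's. The width of the lane is the distance from here to rail_face along y; a box takes 180 mm of it.
- bracket: Fixed steel bracket on the belt's side frame: ledge and sleeve 28 mm wide (along the belt), 127 mm long, underside 165 mm and top 197 mm above the table. Origin at table height right below the clamp screw's axis; x along the belt, y away from it. The side frame (top 132 mm above the table) begins 105 mm from the screw's axis. Around the knob, below the ledge, all is free.
- knob: Round fluted black clamp knob, 39 mm across its body, 26 mm high, on a vertical 10 mm shank in a 19 mm bush, its middle 105 mm below the bracket's ledge. Cannot be reached from above: come from the robot's side below the ledge, tool tilted about 45 degrees. Origin on its axis at mid-height, 60 mm above the table. Tightens counter-clockwise seen from above (yaw grows). Stays as left.
- knob_grip (a point): Centre of the knob: the point to grip across the diameter. Steep quick-acting thread: it rises 3 mm per rad of turn. It turns with an even drag of about 0.45 N m until the pad meets the bar, 0.13 to 1.15 rad from the start (different each time, not visible); from there the torque climbs by about 0.12 N m in the first 0.12 rad and then 0.15 N m per further 0.1 rad.
- pad: Rubber-faced swivel pad, 19 mm across, on top of the knob's shank inside the sleeve; it presses up on the bar as the knob is tightened. Hand-tight is 40 to 150 N here, which is 0.12 to 0.45 N m more on the knob than its free drag. Origin at the knob's centre.
- box_a: Meal box beside the adjustable guide: open black tray with food, 220 mm along the belt, 180 mm across the lane at its rim, 42 mm high, about 0.4 kg, loose on the belt, 0 to 1 mm off the fixed guide. Origin at the centre of its underside; x along the belt, y across.
- conveyor: Belt conveyor, 580 mm long along its x, 290 mm wide, belt top 130 mm above the table. Fixed. Origin on the table under its centre.
- pan: Steel pan with croquettes, 285 x 182 x 65 mm, on the bench; not to be moved. Origin at the centre of its underside.
- bottle: White cleaning bottle, blue cap, 66 mm in diameter, 190 mm high, on the bench; not to be moved. Origin at the centre of its underside.

How it is judged (in metres and radians):
On the way, in this order (a step that is already met when the one before it is completed fails the run):
1. the adjustable guide stands at the boxes with 1 to 5 mm of play in the lane (y of rail_face in the frame of far_face between 0.181 and 0.185 m and linear speed of guide below 0.005 m/s), for 0.2 s.
2. the pad clamps the guide's bar with more than 40 N (contact force between pad and guide above 40 N), for 0.2 s.
At the end, for the whole second after the job is handed in: The lane between the two guides is 181 to 185 mm wide (box 180 mm plus 1 to 5 mm of play), the pad clamps the guide's bar with more than 40 N, and the box beside the guide is at rest within 12 mm of where it was (y of rail_face in the frame of far_face between 0.181 and 0.185 m and contact force between pad and guide above 40 N and distance of box_a from where it was at the start of the episode below 0.012 m and linear speed of box_a below 0.01 m/s); the robot touches nothing.
It fails at once if the box beside the guide is squeezed by the guide with more than 20 N (contact force between guide and box_a above 20 N).
It fails at once if the knob is forced: more than 150 N between pad and bar (contact force between pad and guide above 150 N).
It fails at once if the pan or the bottle is moved more than 20 mm (distance of any of pan, bottle from where it was at the start of the episode above 0.02 m).
It also fails if it takes over 72 s, if anything falls off the work surface, if the arm or the gripper's body presses on something with over 40 N, if the wrist force passes 120 N, or if a joint passes its speed limit or range.

## Working session

There is one attempt and no reset: what is moved stays moved. The work goes in short steps, each a Python script; the robot and the scene stay as the last script left them, time stands still between calls to the robot, and variables do not carry over. Pictures are saved under pics/ and viewed, at most 10 in all, crops included, and the job is handed in when it is done.

```bash
ls; mkdir -p pics
python3 - <<'E'
from station import robot
import cv2,pickle
d={}
for n in("scene","top","wrist"):
    s=robot.snapshot(n); d[n]=s; cv2.imwrite(f"pics/{n}0.png",s["pixels"])
    print(n,{k:v for k,v in s.items() if k!="pixels"})
pickle.dump(d,open("s0.pkl","wb"))
print(robot.read_time(),robot.read_position(),robot.read_eef_rot())
E
```

```text
pics
scene {'camera_matrix': array([[434.24162759,   0.        , 276.25533633],
       [  0.        , 434.24162759, 214.80507297],
       [  0.        ,   0.        ,   1.        ]]), 'R': array([[ 0.23596496,  0.97170904, -0.01010374],
       [ 0.83700169, -0.20851376, -0.50591519],
       [-0.49370913,  0.11092141, -0.86252405]]), 't': array([-233.85734613, -397.82631338, 1403.82265045])}
top {'camera_matrix': array([[404.36920033,   0.        , 278.20976669],
       [  0.        , 404.36920033, 213.29864883],
       [  0.        ,   0.        ,   1.        ]]), 'R': array([[ 1.39701558e-03, -9.99876947e-01, -1.56249478e-02],
       [-9.96680273e-01, -1.20285941e-04, -8.14151031e-02],
       [ 8.14032053e-02,  1.56868154e-02, -9.96557797e-01]]), 't': array([ 119.1926774 ,  615.08394341, 1231.08729125])}
wrist {'camera_matrix': array([[348.43888586,   0.        , 277.70432327],
       [  0.        , 348.43888586, 213.07825601],
       [  0.        ,   0.        ,   1.        ]]), 'tool_from_camera': array([[ 4.41125836e-04, -9.46149941e-01, -3.23728428e-01,
         8.31180660e+01],
       [ 9.99999858e-01,  3.20170990e-04,  4.26888705e-04,
        -6.28679744e-02],
       [-3.00252272e-04, -3.23728570e-01,  9.46149947e-01,
        -1.43055279e+02],
       [ 0.00000000e+00,  0.00000000e+00,  0.00000000e+00,
         1.00000000e+00]])}
0.15 [173.14613627 600.37182112 230.8497061 ] [-3.14074740e+00 -8.11746348e-05  2.86077641e+00]
```

View pics/scene0.png

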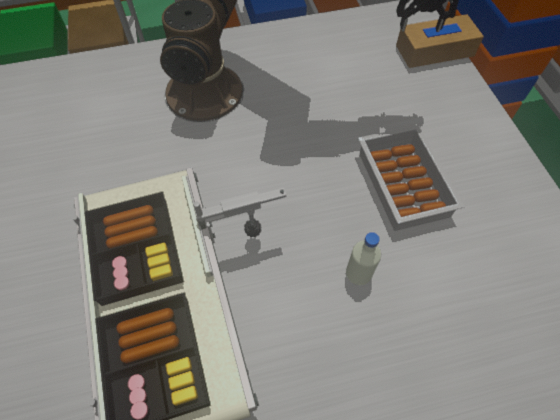

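View pics/top0.png

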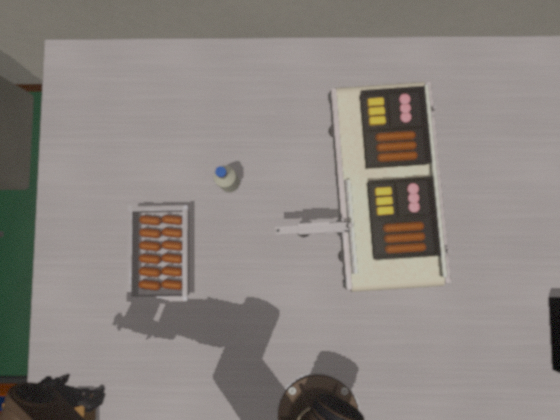

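View pics/wrist0.png

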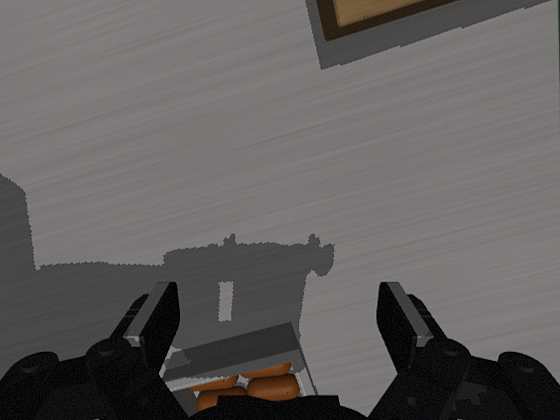

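The scene shows the belt at lower left, with bar/bracket from (200,212) to (283,192), knob at (253,228), bottle at (365,260) and pan at (408,178). In the top view the bar runs (278,230)–(350,227), the knob is under (303,232), and the bottle is at (225,177). The wrist view shows only the bench and pan corner. Next, an enlarged look at the guide in both fixed views.

```bash
cat > h.py <<'E'
import numpy as np,cv2,pickle
from scipy.spatial.transform import Rotation as Ro
from station import robot
def ray(s,uv):
    if "R" in s: R,t=np.array(s["R"]),np.array(s["t"])
    else: # wrist: s["pose"]=(p,rpy)
        p,r=s["pose"]; T=np.array(s["tool_from_camera"]); A=Ro.from_euler('xyz',r).as_matrix()
        Rc=A@T[:3,:3]; c=A@T[:3,3]+p; R=Rc.T; t=-R@c
    d=R.T@np.linalg.solve(s["camera_matrix"],[*uv,1.]); return -R.T@t,d/np.linalg.norm(d)
def onz(s,uv,z):
    c,d=ray(s,uv); return c+d*(z-c[2])/d[2]
def tri(s1,u1,s2,u2):
    c1,d1=ray(s1,u1);c2,d2=ray(s2,u2)
    k=np.linalg.lstsq(np.c_[d1,-d2],c2-c1,rcond=None)[0]
    a,b=c1+k[0]*d1,c2+k[1]*d2; return (a+b)/2,np.linalg.norm(a-b)
def wrist():
    pose=(np.array(robot.read_position()),np.array(robot.read_eef_rot())); s=dict(robot.snapshot("wrist")); s["pose"]=pose; return s
E
python3 - <<'E'
from h import *
d=pickle.load(open("s0.pkl","rb"))
a=cv2.resize(d["scene"]["pixels"][160:280,160:320],None,fx=5,fy=5,interpolation=cv2.INTER_CUBIC)[:,:400*2]
b=cv2.resize(d["top"]["pixels"][160:280,260:400],None,fx=5,fy=5,interpolation=cv2.INTER_CUBIC)
cv2.imwrite("pics/c1.png",a);cv2.imwrite("pics/c2.png",b)
E
```

```text
(no output)
```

View pics/c1.png

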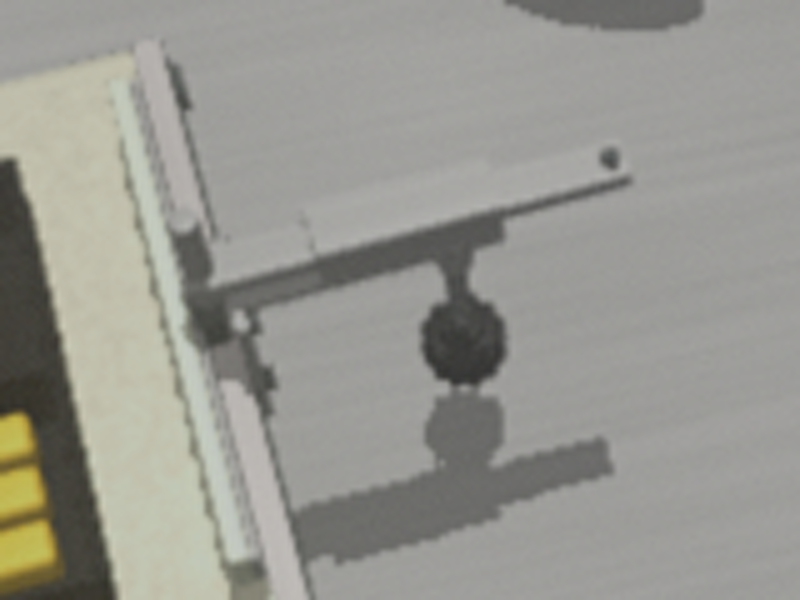

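View pics/c2.png

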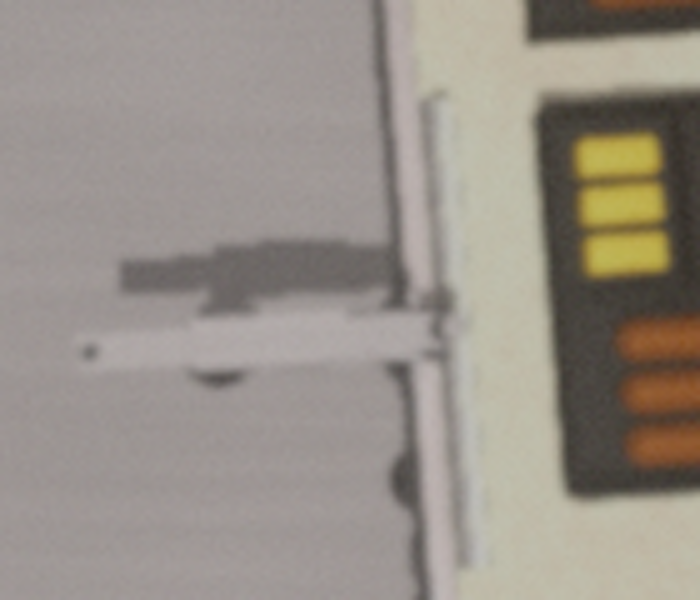

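Scene crop (÷5+160): post top at (184,218), bar-end dot at (610,157), knob centre at (463,338). Top crop (÷5+260/160): post ~(437,322), dot (90,351), knob (220,345), strip ends (440,97) and (478,565).

Run:
```python
from h import *
np.set_printoptions(precision=1,suppress=True)
d=pickle.load(open("s0.pkl","rb"));S,T=d["scene"],d["top"]
f=lambda u,v:(160+u/5,160+v/5); g=lambda u,v:(260+u/5,160+v/5)
for n,a,b in(("post",(184,218),(437,322)),("dot",(610,157),(90,351)),("knob",(463,338),(220,345)),("stripfar",(248,558),(440,97)),("stripnear",(122,85),(474,563))):
    print(n,*tri(S,f(*a),T,g(*b)))
print("strip at z166",onz(T,g(445,97),166),onz(T,g(480,563),166))
print("post z230",onz(S,f(184,218),230),onz(T,g(437,322),230))
print("knob z60", onz(S,f(463,338),60),onz(T,g(220,345),60))
print("bottle",onz(T,(225,185),60),"pan",onz(T,(158,252),40))
```

```text
post [569.3 -65.4 229.4] 4.9600167493301175
dot [556.3 119.2 189.1] 3.2670372043753217
knob [564.7  42.9  67.7] 2.4246272140966445
stripfar [698.5 -73.6 164.3] 5.262609898502513
stripnear [441.4 -91.5 160.2] 1.4039450734503092
strip at z166 [697.9 -78.7 166. ] [441.7 -94.4 166. ]
post z230 [569.2 -67.8 230. ] [569.5 -62.8 230. ]
knob z60 [560.7  44.6  60. ] [564.8  41.4  60. ]
bottle [698.7 281.5  60. ] pan [494.8 487.7  40. ]
```

Run:
```python
from h import *
yaw=0.065+np.pi-2*np.pi
robot.servo_line([173,600,380],vel=250)
robot.goto([500,-150,380],[np.pi,0,yaw]); robot.hold(.2)
print(robot.read_time(),robot.read_q(),robot.read_position(),robot.read_eef_rot())
s=wrist(); pickle.dump(s,open("w1.pkl","wb")); cv2.imwrite("pics/w1.png",s["pixels"])
```

```text
3.9667 [-4.17377213e-01  2.18270554e-01  1.57923259e+00  3.70966103e-06
  1.34410770e+00 -2.05372462e+00] [ 500.11616061 -149.67727844  379.99968104] [ 3.14158100e+00 -1.44354497e-05 -3.07604240e+00]
```

View pics/w1.png

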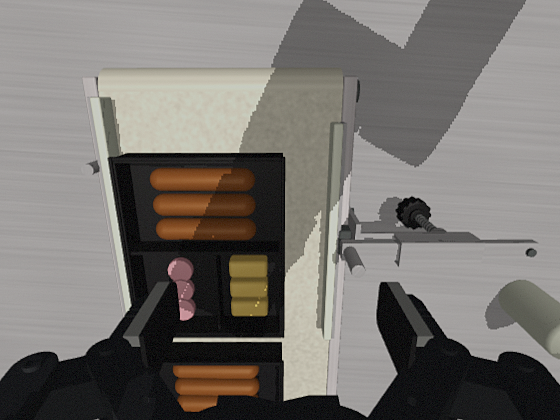

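Wrist view: far strip at u≈92–112 from v=97 down (box starts v=155), adjustable strip u≈320–343 from v=123 to 335, post top at ~(352,258), knob (411,212). I need the edge profiles.

Run:
```python
from h import *
s=pickle.load(open("w1.pkl","rb"));p=s["pixels"]
a=cv2.resize(p[90:165,80:130],None,fx=8,fy=8,interpolation=cv2.INTER_CUBIC)
b=cv2.resize(p[115:190,320:370],None,fx=8,fy=8,interpolation=cv2.INTER_CUBIC)
cv2.imwrite("pics/w1c.png",np.hstack([a,b]))
g=p.astype(int).sum(2)//3
for v in(115,130,145): print(v,g[v,88:124])
for v in(140,170,200,300): print(v,g[v,312:352])
```

```text
115 [153 171 162 158 159 194 198 198 198 198 198 200 198 186 111  73  92  95
  91  95  95  93  94  91  89 100 127 124 197 199 194 193 195 195 192 190]
130 [156 157 143 169 168 162 157 176 197 197 197 198 197 199 200 191 150  97
  91  96  95  94  95  94  92  92  91  86 127 130 119 192 194 190 190 189]
145 [154 156 156 157 155 148 172 163 160 158 194 199 199 197 198 198 202 194
 177 103  90  96  95  94  93  94  92  90  90  86 114 125 199 202 197 191]
140 [136 134 133 126 128 126 124 126 126 128 128 127 127 129 129 132 130 106
  85  90  85 119 135 140 135 135 136 135 136 126 104 100 100 101 112 112
 116 114 113 111]
170 [126 123 128 125 127 127 126 125 122 122 124 125 126 127 126 126  92  86
  87  93 123 139 139 138 135 134 136 133 116 101 101 103 111 114 117 116
 111 109 102 121]
200 [123 125 124 126 125 130 128 128 125 123 122 122 124 127 110  87  88  84
 116 135 136 135 136 134 134 129 118 141 160 159 172 189 194 192 186 190
 187 143 154 160]
300 [195 193 191 193 201 142 119 122 124 127  94  84  77 154 193 199 197 197
 198 200 195 143 151 154 174 185 186 185 182 187 158 158 161 160 161 161
 160 161 161 161]
```

View pics/w1c.png

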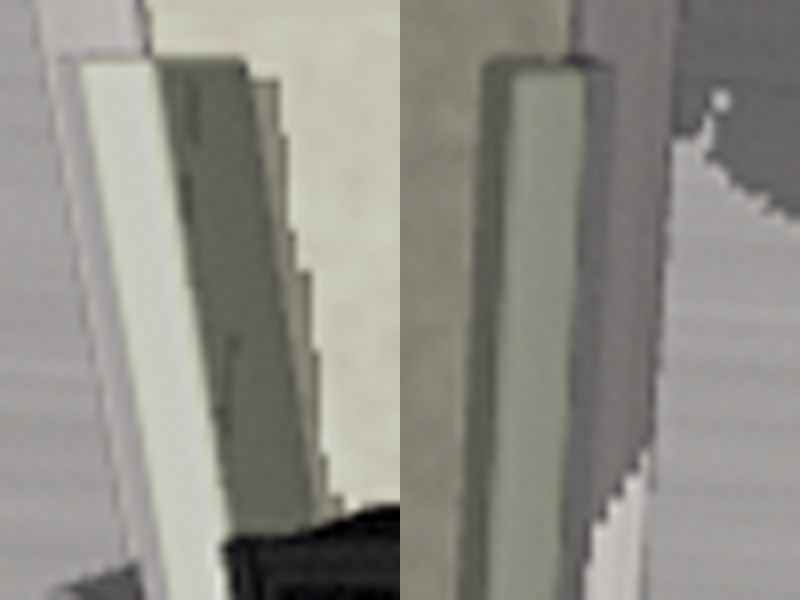

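The crop shows each strip's bright top and dark lane-side face. The top/face edge is the one I need, fitted at z=166, and the boxes' 180 mm rim serves as the scale check.

```bash
cat >> h.py <<'E'
def edge(g,v,u0,u1,rise):
    r=cv2.GaussianBlur(g[v-1:v+2].mean(0)[None],(3,1),0.6)[0]
    dd=np.diff(r[u0:u1])*(1 if rise else -1); i=int(dd.argmax())
    if dd[i]<8: return None
    j=np.arange(max(i-1,0),min(i+2,len(dd))); w=np.clip(dd[j],0,None)
    return u0+(w*(j+.5)).sum()/w.sum()
def fit(s,vs,guess,rise,z,hw=6):
    g=s["pixels"].astype(float).mean(2); P=[]
    for v in vs:
        u=guess(v); e=edge(g,v,int(round(u-hw)),int(round(u+hw)),rise)
        if e: P.append(onz(s,(e,v),z)[:2])
    P=np.array(P)
    for _ in range(3):
        c=np.polyfit(P[:,0],P[:,1],1); r=P[:,1]-np.polyval(c,P[:,0]); P=P[abs(r)<max(2*r.std(),.2)]
    return c,r.std(),len(P)
def lane(cf,cr,x=570):
    m=(cf[0]+cr[0])/2; return (np.polyval(cr,x)-np.polyval(cf,x))/np.sqrt(1+m*m)
E
python3 - <<'E'
from h import *
np.set_printoptions(precision=3,suppress=True)
s=pickle.load(open("w1.pkl","rb"))
cf=fit(s,range(102,150),lambda v:99+(v-100)*.22,False,166,5)
cr=fit(s,[*range(128,205),*range(285,320)],lambda v:333.5-(v-140)*.057,True,166,5)
print(cf,cr,"lane",[lane(cf[0],cr[0],x) for x in(460,570)])
co=fit(s,[*range(128,205),*range(285,320)],lambda v:343-(v-140)*.063,False,166,4); print("strip outer",co,lane(cr[0],co[0]))
g=s["pixels"].astype(float).mean(2)
for v in (175,190,290):
    print(v,g[v,100:125].astype(int),g[v,275:292].astype(int))
r=fit(s,range(165,330),lambda v:284,True,172,4);print("box right rim",r,lane(cf[0],r[0]))
print("post top",onz(s,(350,251),230),"knob",onz(s,(411,212),60))
E
```

```text
(array([   0.067, -357.344]), np.float64(0.12210954761329394), 46) (array([   0.068, -127.438]), np.float64(0.12135635490107223), 100) lane [np.float64(229.68131939582966), np.float64(229.75127094169665)]
strip outer (array([   0.067, -118.478]), np.float64(0.20851200729364489), 100) 8.74628282402356
175 [164 158 157 194 199 198 197 198 202 218 116  16  40  21  25  38  32  11
   9  12  13  24  13  11  14] [ 28  22  26  29  25  27  13  28  22   2  93 128 126 125 125 124 126]
190 [159 155 169 163 156 174 197 198 197 197 198 211 150  56  35  32   8  36
  25   9   6   5  16  10  11] [ 25  24  28  26  24  21  16  33  12   0 129 130 127 122 121 121 122]
290 [155 157 158 157 157 158 157 157 156 157 158 157 157 158 159 159 160 160
 155 171 159 154 185 198 197] [ 17  25  17  21   6  15  12  17   1 104 195 194 188 190 190 189 186]
box right rim (array([   0.068, -176.539]), np.float64(0.07661149385574709), 135) 181.17742212411542
post top [549.77  -79.532 230.   ] knob [561.387  41.904  60.   ]
```

Post expected at (570,−68.5), measured lane 229.75 (box rim at 181.2, consistent with 180 + 0–1, guide yaw 0.067). Grip the post, slide in 43 mm, and look from close by.

Run:
```python
from h import *
np.set_printoptions(precision=2,suppress=True)
s=pickle.load(open("w1.pkl","rb"))
print("post",onz(s,(354,264),230)," sleeve step",onz(s,(398,240),197))
a=0.067; o=[np.pi,0,a-np.pi]; n=np.array([np.sin(a),-np.cos(a),0])
p=np.array([570,-68.5,0])
robot.goto(p+[0,0,300],o); robot.grip(0.4)
print("hit",robot.servo_line(p+[0,0,197],vel=100,threshold=15))
robot.grip(0.0); robot.hold(.2)
q=np.array(robot.read_position()); print(q,robot.read_gripper_width(),robot.read_finger_force(),robot.read_force(),robot.read_time())
print("hit",robot.servo_line(p+[0,0,197]+43*n,vel=30,threshold=15)); robot.hold(.3)
s=wrist(); pickle.dump(s,open("w2.pkl","wb")); cv2.imwrite("pics/w2.png",s["pixels"])
print(s["pose"],robot.read_force(),robot.read_time())
```

```text
post [562.79 -74.02 230.  ]  sleeve step [549.31 -23.95 197.  ]
hit False
[570.2  -68.57 197.71] 0.14013258487356922 58.39957058429718 [-0.79  0.21  6.38] 6.8667
hit False
(array([ 573.1 , -111.39,  197.69]), array([-3.14,  0.  , -3.07])) [-0.6   1.02  5.94] 8.8
```

View pics/w2.png

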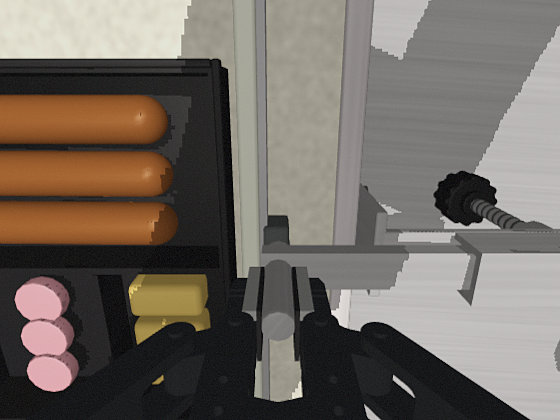

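The post is held between the fingers at (278,325), the box's right rim is at u≈222–237, and the strip's lane edge is just right of it at u≈233–241.

Run:
```python
from h import *
np.set_printoptions(precision=3,suppress=True)
s=pickle.load(open("w2.pkl","rb")); g=s["pixels"].astype(float).mean(2)
for v in(20,50,90,130,170,210,240): print(v,g[v,212:275].astype(int))
c1=fit(s,range(3,55),lambda v:233.5+v*.03,True,166,5)
print(c1, np.polyval(c1[0],570))
```

```text
20 [148 146 147 145 146 145 145 147 147 149 151 149 149 150 150 150 151 149
 151 152 156 131 147 153 158 163 162 164 163 161 163 161 162 162 162 162
 162 163 164 158 153 145 132 107 134 136 135 134 135 136 137 138 128  72
 148 155 152 153 151 151 150 149 150]
50 [151 151 152 154 155 154 155 158 156 158 156 156 156 153 152 150 154 151
 151 153 152 156 128 145 153 160 164 162 163 161 164 164 161 162 164 161
 162 161 164 165 157 150 144 122 112 135 138 135 136 136 136 135 140  85
 102 149 151 150 152 155 157 158 156]
90 [ 31  19  40  38  33  38  35  32  25  14  13  12  14  13  14   7   0 161
 160 154 154 154 153 139 136 149 156 162 163 162 162 163 162 160 161 163
 162 160 161 162 162 157 147 141 115 126 137 138 138 138 138 138 141 112
  88 151 154 150 149 148 146 148 150]
130 [ 36  39  40  24  33  36  35  32  34  28  16  19  19   3  19  19  12   1
  70 162 159 152 150 151 151 127 147 153 159 163 162 162 162 162 162 162
 160 162 162 162 162 162 155 147 138 105 135 141 138 138 138 138 139 144
  84 130 156 160 157 155 154 153 152]
170 [ 35  38  31  34  42  22  27  34  32  31  34  24  21  22  13   7  21  18
   8   0 107 155 152 152 152 156 142 138 151 158 162 161 160 162 162 162
 161 160 162 162 161 160 161 153 146 132 107 131 136 135 136 134 135 138
 110 107 148 152 148 147 150 150 151]
210 [ 37  35  31  33  30  32  36  21  24  35  33  33  32  30  17  17  19  12
  15  18   8   0 146 158 153 154 155 157 128 148 155 161 160 162 161 161
 161 160 161 162 160 160 161 161 152 145 125 111 129 132 131 131 132 131
 123  74 146 152 151 147 146 147 147]
240 [ 28  31  28  28  35  30  34  28  35  31  25  22  33  30  33  30  18  14
  13  20  17  12   0  79 151 152 150 152 152 135 146 155 158 161 162 159
 159 163 159 160 160 162 159 162 156 151 140 109 124 128 133  98  56  57
  60  68  62  62  61  61  60  61  61]
(array([   0.063, -167.644]), np.float64(0.08293788589943121), 36) -131.47240852416712
```

```bash
cat >> h.py <<'E'
def gap(s,rim0,rail0,slope,vs):
    r=fit(s,vs,lambda v:rim0+(v-130)*slope,True,172,3); e=fit(s,vs,lambda v:rail0+(v-130)*slope,False,164.5,2.5)
    return r,e,lane(r[0],e[0],530),lane(r[0],e[0],570)
E
python3 - <<'E'
from h import *
np.set_printoptions(precision=3,suppress=True)
s=pickle.load(open("w2.pkl","rb"))
print(gap(s,230,236.5,.045,range(80,245,3)))
E
```

```text
((array([   0.068, -172.949]), np.float64(0.03702084204138241), 55), (array([   0.067, -170.639]), np.float64(0.09977226732201683), 44), np.float64(2.035358538378613), np.float64(2.015000938163891))
```

The silhouette in w2 is the box's lower wall edge, not the rim (the camera sees the +y wall). The rim edge is the faint step at u≈221.5, so I refit there.

Run:
```python
from h import *
np.set_printoptions(precision=3,suppress=True)
s=pickle.load(open("w2.pkl","rb"))
e=fit(s,range(80,245,3),lambda v:236.5+(v-130)*.045,False,164.5,2.5)
g=s["pixels"].astype(float).mean(2)
# straighten columns along the edge slope, average rows
k=.045
A=np.float32([[1,k,-k*130],[0,1,0]])
w=cv2.warpAffine(g,A,(560,420),flags=cv2.INTER_LINEAR|cv2.WARP_INVERSE_MAP)
m=w[85:240].mean(0); print(np.c_[np.arange(208,242),m[208:242]].T)
for u in(220.5,221.5,222.5,223.5): print(u,onz(s,(u,130),172), np.polyval(e[0],onz(s,(u,130),172)[0])-onz(s,(u,130),172)[1])
```

```text
[[208.    209.    210.    211.    212.    213.    214.    215.    216.
  217.    218.    219.    220.    221.    222.    223.    224.    225.
  226.    227.    228.    229.    230.    231.    232.    233.    234.
  235.    236.    237.    238.    239.    240.    241.   ]
 [ 36.536  36.634  36.626  36.703  36.877  37.062  35.09   29.272  28.2
   32.343  34.012  33.521  34.301  31.3    22.728  16.463  15.035  15.047
   15.603  14.852  12.423   6.249  69.138 151.353 154.945 152.062 152.094
  153.36  147.91  139.246 147.736 155.86  160.399 161.963]]
220.5 [ 508.137 -143.023  172.   ] 6.63557332717005
221.5 [ 508.105 -142.551  172.   ] 6.161485513238091
222.5 [ 508.073 -142.079  172.   ] 5.68739698001832
223.5 [ 508.041 -141.607  172.   ] 5.213307727509118
```

Gap to the rim is now 5.2–5.9 mm (both views agree), so the lane is ≈186. Move 2.8 mm more, release, rise, and re-measure from the lane view.

Run:
```python
from h import *
np.set_printoptions(precision=3,suppress=True)
a=0.067; n=np.array([np.sin(a),-np.cos(a),0])
p=np.array([570,-68.5,197])+45.8*n
print("hit",robot.servo_line(p,vel=10,threshold=12)); robot.hold(.4)
print(robot.read_position(),robot.read_force())
robot.grip(0.4); print(robot.read_gripper_width())
robot.servo_line(p+[0,0,103],vel=150)
robot.goto([500,-170,380],[np.pi,0,a-np.pi]); robot.hold(.3)
s=wrist(); pickle.dump(s,open("w3.pkl","wb"))
g=s["pixels"].astype(float).mean(2); print(robot.read_time())
for v in(110,130,145): print(v,g[v,100:150].astype(int))
for v in(140,200,300): print(v,g[v,290:345].astype(int))
cv2.imwrite("pics/w3.png",s["pixels"])
```

```text
hit False
[ 573.284 -114.214  197.704] [-0.931 -0.048  6.247]
0.39687386116112106
11.7167
110 [163 164 163 163 163 156 181 184 172 167 163 169 199 203 201 202 202 203
 205 200 182 117  94  87  96  99  98 100  96  95  91 117 130 122 194 197
 194 195 195 196 196 196 194 195 195 195 196 196 194 192]
130 [160 159 160 160 159 159 160 159 151 181 182 173 167 165 170 202 202 202
 201 203 203 205 199 169 105  93  97  99  98  98  95  96  95  85 130 135
 124 195 200 194 192 192 194 198 196 197 197 197 196 197]
145 [160 160 157 158 157 158 158 157 158 156 145 176 182 172 167 166 163 199
 203 202 201 203 202 206 199 176 103  90  99  99  96  96  95  97  93  96
 133 129 200 203 197 195 197 195 198 198 200 201 201 199]
140 [130 130 128 126 125 128 127 125 126 128 131 130 130 127 128 134  97  85
 119 136 145 145 143 139 139 138 134 112 105 107 108 116 127 129 127 125
 125 124 129 131 132 132 134 133 132 131 131 129 129 128 129 131 130 132
 134]
200 [ 23  24  28  30  23  30  12  17  23  24  23  23  17  34 116  97 100 133
 146 142 142 139 138 140 131 108 104 105 102 125 129 125 126 127 126 124
 124 127 131 132 131 128 130 131 128 118 195 199 195 194 190 190 190 189
 192]
300 [ 33  24  17  19  12   8  32  27  35  34  17  86  88  84 187 204 203 201
 200 202 204 184 165 171 121  36   2  14  26  13  10  21  15  20  13  18
  13   6  59  68  69  70  67  68  72  69  70  69  66  71  69  56  27  11
  24]
```

Run:
```python
from h import *
np.set_printoptions(precision=3,suppress=True)
s=pickle.load(open("w3.pkl","rb"))
cf=fit(s,range(102,150),lambda v:120.5+(v-110)*.155,False,166,5)
cr=fit(s,[*range(128,230),*range(285,310)],lambda v:308-(v-140)*.028,True,166,3)
print(cf,cr,lane(cf[0],cr[0]),lane(cf[0],cr[0],460))
r=fit(s,range(175,310),lambda v:303-(v-200)*.02,True,172,5); print("rim",r,lane(cf[0],r[0]),lane(r[0],cr[0]))
```

```text
(array([   0.069, -358.508]), np.float64(0.11716474720979089), 45) (array([   0.066, -172.732]), np.float64(1.4144776102471934), 127) 183.65284709733731 183.98025330423496
rim (array([   0.092, -189.683]), np.float64(0.9427669917329026), 129) 181.3553245985294 2.121283783119119
```

Lane raw 183.65 (edge rounding takes off up to 1.3), so 182.3–183.7: in the window. Now the knob: check the arm's reach for headings around it.

```bash
cat >> h.py <<'E'
K=np.array([562.5,42.5,60.])
def kpose(psi,back=0,th=0,flip=1,tilt=np.pi/4,tipoff=22):
    z=np.array([np.cos(tilt)*np.cos(psi),np.cos(tilt)*np.sin(psi),-np.sin(tilt)]); y=flip*np.array([-np.sin(psi),np.cos(psi),0])
    r=Ro.from_matrix(np.c_[np.cross(y,z),y,z]).as_euler('xyz')
    return K+[0,0,3*th]+(tipoff-back)*z,r
E
python3 - <<'E'
from h import *
np.set_printoptions(precision=2,suppress=True)
s=pickle.load(open("w3.pkl","rb"))
cf=fit(s,range(102,150),lambda v:120.5+(v-110)*.155,False,166,5)
cr=fit(s,range(128,168),lambda v:308-(v-140)*.028,True,166,3)
print("lane",cr[1],lane(cf[0],cr[0],460),lane(cf[0],cr[0],500))
for fl in(1,-1):
  for psi in np.arange(-1.2,1.01,.2):
    for b in(0,200):
      try: q=robot.solve_ik(*kpose(psi,b,flip=fl))
      except Exception as e: q=e
      print(fl,round(psi,1),b,q if q is None else np.array(q))
E
```

```text
lane 0.8975724151967691 185.0334662342159 181.78404914553585
1 -1.2 0 None
1 -1.2 200 [ 0.51  0.55  1.84 -0.9   1.1   0.72]
1 -1.0 0 None
1 -1.0 200 [ 0.51  0.48  1.99 -1.05  0.95  0.71]
1 -0.8 0 None
1 -0.8 200 None
1 -0.6 0 [0.16 0.73 2.18 4.11 0.63 1.3 ]
1 -0.6 200 None
1 -0.4 0 [0.1  0.72 2.24 3.75 0.63 1.43]
1 -0.4 200 None
1 -0.2 0 [0.02 0.72 2.28 3.4  0.65 1.52]
1 -0.2 200 [0.14 0.27 2.48 3.74 0.43 1.26]
1 -0.0 0 [-0.06  0.72  2.3   3.07  0.66  1.58]
1 -0.0 200 [-0.09  0.25  2.53  2.98  0.42  1.65]
1 0.2 0 [-0.14  0.72  2.3   2.75  0.67  1.64]
1 0.2 200 [-0.32  0.25  2.52  2.3   0.49  1.96]
1 0.4 0 [-0.21  0.72  2.27  2.42  0.67  1.71]
1 0.4 200 [-0.5   0.28  2.46  1.8   0.6   2.14]
1 0.6 0 [-0.27  0.72  2.23  2.09  0.67  1.81]
1 0.6 200 [-0.6   0.32  2.36  1.45  0.73  2.25]
1 0.8 0 [-0.31  0.73  2.17  1.77  0.7   1.91]
1 0.8 200 [-0.64  0.38  2.24  1.19  0.85  2.3 ]
1 1.0 0 [-0.34  0.74  2.1   1.49  0.76  2.01]
1 1.0 200 [-0.64  0.44  2.1   1.01  0.99  2.32]
-1 -1.2 0 None
-1 -1.2 200 [ 0.51  0.55  1.84 -0.9   1.1  -2.43]
-1 -1.0 0 None
-1 -1.0 200 [ 0.51  0.48  1.99 -1.05  0.95 -2.43]
-1 -0.8 0 None
-1 -0.8 200 None
-1 -0.6 0 [ 0.16  0.73  2.18  4.11  0.63 -1.84]
-1 -0.6 200 None
-1 -0.4 0 [ 0.1   0.72  2.24  3.75  0.63 -1.72]
-1 -0.4 200 None
-1 -0.2 0 [ 0.02  0.72  2.28  3.4   0.65 -1.62]
-1 -0.2 200 [ 0.14  0.27  2.48  3.74  0.43 -1.88]
-1 -0.0 0 [-0.06  0.72  2.3   3.07  0.66 -1.56]
-1 -0.0 200 [-0.09  0.25  2.53  2.98  0.42 -1.49]
-1 0.2 0 [-0.14  0.72  2.3   2.75  0.67 -1.5 ]
-1 0.2 200 [-0.32  0.25  2.52  2.3   0.49 -1.18]
-1 0.4 0 [-0.21  0.72  2.27  2.42  0.67 -1.43]
-1 0.4 200 [-0.5   0.28  2.46  1.8   0.6  -1.  ]
-1 0.6 0 [-0.27  0.72  2.23  2.09  0.67 -1.34]
-1 0.6 200 [-0.6   0.32  2.36  1.45  0.73 -0.9 ]
-1 0.8 0 [-0.31  0.73  2.17  1.77  0.7  -1.23]
-1 0.8 200 [-0.64  0.38  2.24  1.19  0.85 -0.84]
-1 1.0 0 [-0.34  0.74  2.1   1.49  0.76 -1.13]
-1 1.0 200 [-0.64  0.44  2.1   1.01  0.99 -0.82]
```

Run:
```python
from h import *
np.set_printoptions(precision=2,suppress=True)
s=pickle.load(open("w3.pkl","rb"))
cf=fit(s,range(102,150),lambda v:120.5+(v-110)*.155,False,166,5)
for rng in(range(128,160),[*range(128,160),*range(285,310)]):
    cr=fit(s,rng,lambda v:307.8-(v-140)*.024,True,166,2.4); print("lane",cr,lane(cf[0],cr[0],460),lane(cf[0],cr[0],570))
p,o=kpose(-.1,150)
robot.goto(p,o); robot.grip(1.0); robot.hold(.2)
s=wrist(); pickle.dump(s,open("w4.pkl","wb")); cv2.imwrite("pics/w4.png",s["pixels"])
print(robot.read_time(),robot.read_q(),s["pose"],robot.read_force(),robot.read_torque())
for b in(0,50,100): 
    q=[robot.solve_ik(*kpose(ps,b)) is not None for ps in(-.7,-.6,-.5,-.4,-.3,-.1)]; print(b,q)
```

```text
lane (array([   0.08, -180.46]), np.float64(0.057784132809782236), 32) 184.5837522144454 186.27142261883736
lane (array([   0.07, -172.94]), np.float64(0.12538443428765214), 52) 184.68188280616627 184.5754274141614
15.5417 [0.01 0.39 2.48 3.3  0.52 1.51] (array([472.45,  51.54, 150.51]), array([-3.14,  0.79,  3.04])) [ 0.01  0.32 -0.06] [0.03 0.34 0.02]
0 [False, True, True, True, True, True]
50 [False, True, True, True, True, True]
100 [False, False, True, True, True, True]
```

View pics/w4.png

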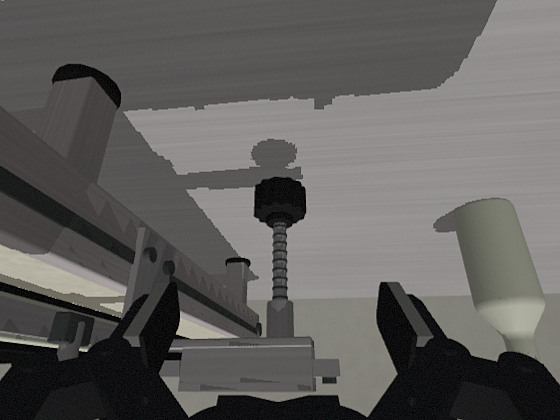

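The knob is seen at (280,200), centred between the open fingers, with its shank going up to the bracket. Check the ray against K, then approach, swing to heading −0.55 open and grip.

Run:
```python
from h import *
np.set_printoptions(precision=2,suppress=True)
s=pickle.load(open("w4.pkl","rb")); t=pickle.load(open("w1.pkl","rb"))
m=cv2.inRange(s["pixels"],(0,0,0),(60,60,60))[160:240,230:330]
n,l,st,c=cv2.connectedComponentsWithStats(m); i=1+st[1:,4].argmax(); uv=c[i]+[230,160]; print(st[i],uv)
uv=(st[i][0]+st[i][2]/2+230-.5, st[i][1]+st[i][3]/2+160-.5)
print("tri w4/w1",tri(s,uv,t,(411,212)),onz(s,uv,60))
```

```text
[  24   17   52   61 2249] [279.53 201.79]
tri w4/w1 (array([561.03,  42.28,  64.23]), np.float64(4.232615150118016)) [571.78  43.1   60.  ]
```

```bash
cat >> h.py <<'E'
def rd():
    F=np.array([robot.read_force() for _ in range(5)]).mean(0); M=np.array([robot.read_torque() for _ in range(5)]).mean(0)
    p=np.array(robot.read_position()); d=p-K
    return M[2]+(d[0]*F[1]-d[1]*F[0])/1000, M[2],F,M
E
python3 - <<'E'
from h import *
np.set_printoptions(precision=3,suppress=True)
ps=-.5
robot.goto(*kpose(ps,100))
print("hit",robot.servo_line(kpose(ps)[0],vel=80,threshold=15)); print(robot.read_time(),rd())
robot.grip(0.0); robot.hold(.2); print(robot.read_gripper_width(),robot.read_finger_force(),robot.read_position(),rd())
for k in range(1,4):
    th=k*.04; robot.goto(*kpose(ps+th,0,th)); print(th,robot.read_time(),*rd(),robot.read_q()[5])
E
```

```text
hit False
17.7833 (np.float64(-0.004384343516990896), np.float64(-0.007437182170679023), array([-0.289,  0.381,  0.433]), array([ 0.208,  0.242, -0.007]))
0.442612947939522 59.17777419090271 [576.266  35.807  44.829] (np.float64(0.6244609910551482), np.float64(0.5530172975911154), array([-2.671,  6.488,  5.254]), array([0.705, 0.016, 0.553]))
0.04 18.7333 0.8019964043522669 0.6921207980199491 [-2.6    8.925  5.074] [1.033 0.001 0.692] 1.3903192945744383
0.08 18.9833 0.9748949350279047 0.8496634404978429 [-2.572  9.708  5.295] [ 1.099 -0.035  0.85 ] 1.413280191878705
0.12 19.2333 1.0654045388311975 0.9175623029085113 [-2.185 10.845  5.01 ] [ 1.253 -0.034  0.918] 1.4352541209528065
```

The moment's reference seems to lie behind at the wrist, and the lateral force (Fy≈10 N) shows a small centring error. I calibrate the lever arm by shifting sideways, which also centres the grip.

Run:
```python
from h import *
import h
np.set_printoptions(precision=3,suppress=True)
ps=-.5;th=.12; psi=ps+th; lat=np.array([-np.sin(psi),np.cos(psi),0]); K0=h.K.copy(); D=[]
for e in(0,.6,1.2,1.8):
    h.K=K0+e*lat; robot.goto(*kpose(psi,0,th)); robot.hold(.15)
    _,mz,F,M=rd(); D.append((F@lat,mz)); print(e,F@lat,mz,F,M,robot.read_position()-kpose(psi,0,th)[0],robot.read_time())
D=np.array(D); print(np.polyfit(D[:,0],D[:,1],1))
```

```text
0 7.9333423425271965 0.8172750128320525 [-1.685  9.216  4.303] [ 1.061 -0.039  0.817] [0.173 0.848 0.397] 19.6333
0.6 3.3019395075997235 0.3876046818207779 [-3.062  4.779  5.205] [0.623 0.04  0.388] [-0.017  0.358  0.389] 20.0333
1.2 -1.1996166271489122 -0.0033622940512935233 [-4.702  0.586  6.556] [ 0.142  0.06  -0.003] [-0.245 -0.155  0.374] 20.4333
1.8 -5.625256848828957 -0.35438658298524195 [-5.299 -3.941  6.783] [-0.332  0.211 -0.354] [-0.453 -0.661  0.354] 20.8333
[0.086 0.116]
```

```bash
sed -i 's/^K=.*/K=np.array([562.5,42.5,60.])+1.05*np.array([.371,.929,0])/' h.py
cat >> h.py <<'E'
def turn(ps,ths,stop=-9):
    for th in ths:
        psi=ps+th; robot.goto(*kpose(psi,0,th)); robot.hold(.1)
        lat=np.array([-np.sin(psi),np.cos(psi),0]); ax=np.array([np.cos(psi),np.sin(psi),0])
        _,mz,F,M=rd(); e=np.array(robot.read_eef_rot()); z=Ro.from_euler('xyz',e).as_matrix()[:,2]
        yaw=np.arctan2(z[1],z[0]); t=mz-.148*(F@lat)
        print(f"th {th:.3f} act {yaw-ps:.3f} lat {F@lat:.2f} ax {F@ax:.2f} fz {F[2]:.2f} mz {mz:.3f} t148 {t:.3f} t086 {mz-.086*(F@lat):.3f} t {robot.read_time():.1f}")
        if mz<stop: break
E
python3 - <<'E'
from h import *
turn(-.5,[.12,.16,.20,.24,.28],-.75)
E
```

```text
th 0.120 act 0.119 lat -1.22 ax -4.72 fz 6.28 mz 0.141 t148 0.322 t086 0.246 t 21.2
th 0.160 act 0.159 lat 1.16 ax -4.38 fz 5.29 mz 0.068 t148 -0.103 t086 -0.031 t 21.5
th 0.200 act 0.199 lat 1.55 ax -4.81 fz 5.75 mz 0.103 t148 -0.126 t086 -0.030 t 21.9
th 0.240 act 0.239 lat 1.32 ax -4.63 fz 6.20 mz 0.156 t148 -0.041 t086 0.042 t 22.2
th 0.280 act 0.280 lat 2.64 ax -4.91 fz 6.07 mz 0.213 t148 -0.178 t086 -0.014 t 22.6
```

The vertical torque is near zero, so I check whether the knob turns with the tool: compare knob patches from the wrist camera before and after a further turn.

Run:
```python
from h import *
np.set_printoptions(precision=3,suppress=True)
def snap(): robot.hold(.1); return wrist()["pixels"]
a=snap(); I=[a]
for th in(.32,.36,.40):
    robot.goto(*kpose(-.5+th,0,th)); _,mz,F,M=rd(); psi=-.5+th
    lat=np.array([-np.sin(psi),np.cos(psi),0]); print(th,"lat",F@lat,"mz",mz,"tau",mz-.086*(F@lat),np.array(robot.read_joint_torque()),robot.read_time())
    I.append(snap())
pickle.dump(I,open("kn.pkl","wb"))
b=I[-1]
x0,x1,y0,y1=200,360,200,420
cl=lambda p:cv2.convertScaleAbs(cv2.resize(p[y0:y1,x0:x1],None,fx=2.5,fy=2.5,interpolation=cv2.INTER_CUBIC),alpha=2.5)
cv2.imwrite("pics/kn.png",np.hstack([cl(a),cl(b)]))
```

```text
0.32 lat 4.6953998149807505 mz 0.4139414677964 tau 0.010137083708055494 [ -3.418 -49.987  -4.315   0.254   1.98   -0.122] 22.9833
0.36 lat 5.0409751692525555 mz 0.44864618979945037 tau 0.015122325243730639 [ -3.629 -49.887  -4.228   0.354   1.945  -0.132] 23.3833
0.4 lat 5.248948340374184 mz 0.47759535620819416 tau 0.02618579893601436 [ -3.833 -49.815  -4.165   0.45    1.899  -0.139] 23.7833
```

View pics/kn.png

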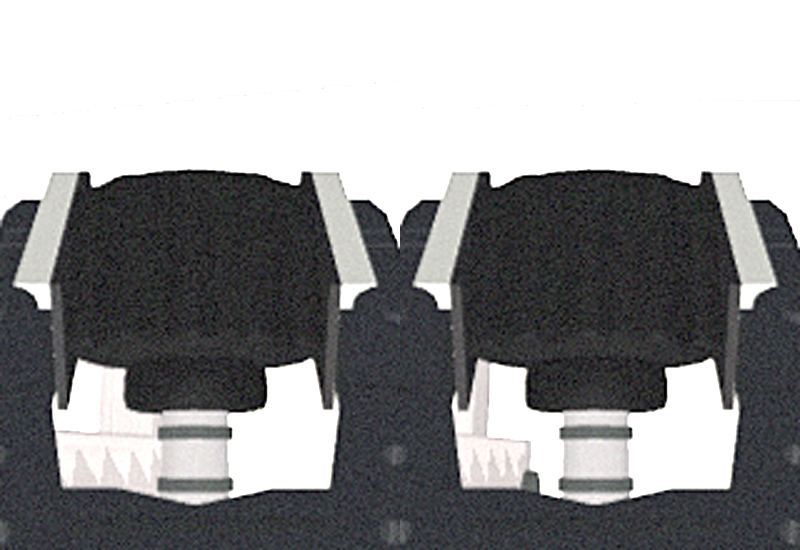

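The knob sits squarely between the pads, and its outline looks unchanged after 0.12 rad. I check the outline numerically.

Run:
```python
from h import *
np.set_printoptions(precision=1,suppress=True,linewidth=200)
I=pickle.load(open("kn.pkl","rb")); t=pickle.load(open("w4.pkl","rb"))
for p in I:
    g=p.astype(float).mean(2); 
    top=[];bot=[]
    for u in range(238,321,4):
        c=g[255:300,u]; i=np.argmax(c<35); top.append(255+i-(35-c[i])/max(c[i-1]-c[i],1) if i else 255)
        c=g[320:380,u]; i=np.argmax(c>35); bot.append(320+i)
    print(np.array(top)); print(np.array(bot))
# texture correlation inside the knob (averaged noise): shift along u
f=lambda p:cv2.GaussianBlur(p[285:335,235:322].astype(np.float32).mean(2),(0,0),1.2)
for p in I[1:]:
    print(cv2.phaseCorrelate(f(I[0]),f(p)), f(p).std())
# column mean profile
for p in I: print(p[300:330,232:325].astype(float).mean(2).mean(0)[::3])
```

```text
[274.7 273.  270.7 269.8 269.7 269.3 268.6 268.2 268.2 267.7 267.7 267.7 268.  268.6 268.7 269.  269.  269.9 271.8 272.8 273.8]
[345 346 347 347 364 365 365 364 364 364 363 364 364 364 365 365 364 347 347 346 345]
[274.7 272.9 270.7 269.8 269.7 269.4 268.6 268.  268.  267.7 267.7 267.7 268.  268.6 268.7 269.  269.  269.9 271.8 272.8 273.8]
[345 346 347 348 364 365 365 364 364 364 363 364 364 364 365 365 364 347 347 346 345]
[274.7 273.  270.7 269.8 269.7 269.3 268.6 268.3 268.  267.7 267.7 267.7 268.  268.6 268.7 269.  269.  269.9 271.8 272.8 273.8]
[345 346 347 347 364 365 365 364 364 364 364 364 364 364 365 365 364 347 347 346 345]
[274.6 272.9 270.7 269.8 269.7 269.3 268.6 268.3 268.1 267.7 267.7 267.7 268.  268.6 268.7 268.9 269.  270.  271.8 272.8 273.8]
[345 346 346 347 364 365 365 364 364 364 363 364 364 364 365 365 364 347 347 346 345]
((-4.19607098641913, 0.001498530695211997), 0.1484136170281304) 0.99872905
((-0.14938822986758282, 0.030632013011455683), 0.3454594841003418) 1.0506964
((-0.4948655048416555, -0.14262541072632828), 0.314417847527398) 1.0664337
[17.2 18.5 17.3 16.3 18.1 16.9 18.  18.4 17.3 17.2 17.  17.5 16.  17.7 19.  19.8 16.7 16.6 17.8 18.1 17.3 17.1 17.3 17.8 17.4 17.9 16.2 17.7 16.  18.2 18. ]
[16.4 18.2 15.8 17.  16.9 16.4 18.2 18.9 17.8 17.8 17.3 18.3 16.8 17.5 18.  18.2 16.7 16.1 18.5 18.9 18.9 17.5 17.7 18.5 16.3 16.6 16.1 16.7 16.4 19.1 17.9]
[17.8 17.5 16.9 15.7 17.7 17.8 19.1 17.9 17.8 16.7 17.1 17.  16.9 17.1 19.5 18.3 16.6 16.7 18.1 19.1 17.6 17.2 18.  18.2 17.1 17.7 16.4 16.  16.4 17.1 17.3]
[16.8 17.4 17.6 16.1 16.3 16.7 17.6 19.  16.6 17.9 18.  17.5 17.7 16.6 18.8 18.6 17.2 17.3 19.1 18.8 18.4 16.1 17.5 17.2 17.5 17.5 16.1 17.  16.9 19.1 18.4]
```

The fluted outline is fixed relative to the tool, so the knob turns without slip. The drag probably relaxes at rest, so I test direction hysteresis to learn what the readings show before turning further.

Run:
```python
from h import *
np.set_printoptions(precision=3,suppress=True)
def st(th,tag,vel=None):
    psi=-.5+th; p,o=kpose(psi,0,th)
    if vel: robot.servo_line(p,o,vel=vel)
    else: robot.goto(p,o)
    lat=np.array([-np.sin(psi),np.cos(psi),0])
    for h in(0,.05,.15):
        if h: robot.hold(h)
        _,mz,F,M=rd(); print(tag,th,h,"lat %.2f mz %.3f tau %.3f"%(F@lat,mz,mz-.099*(F@lat)),M,np.array(robot.read_joint_vel())[[0,3,5]],round(robot.read_time(),2))
st(.40,"a"); st(.36,"back"); st(.40,"fwd"); 
try: st(.36,"sback",20); st(.40,"sfwd",20)
except Exception as e: print(e)
```

```text
a 0.4 0 lat 4.01 mz 0.419 tau 0.022 [0.676 0.057 0.419] [-0.     0.001  0.   ] 24.18
a 0.4 0.05 lat 3.75 mz 0.442 tau 0.071 [0.608 0.085 0.442] [-0.001  0.    -0.001] 24.23
a 0.4 0.15 lat 3.47 mz 0.409 tau 0.065 [0.632 0.095 0.409] [ 0. -0.  0.] 24.38
back 0.36 0 lat 2.52 mz 0.194 tau -0.055 [0.435 0.045 0.194] [-0.004 -0.017  0.005] 24.63
back 0.36 0.05 lat 3.12 mz 0.334 tau 0.025 [0.512 0.17  0.334] [-0.002 -0.007  0.   ] 24.68
back 0.36 0.15 lat 3.18 mz 0.354 tau 0.040 [0.551 0.131 0.354] [-0.001  0.001  0.001] 24.83
fwd 0.4 0 lat 5.28 mz 0.487 tau -0.035 [0.789 0.107 0.487] [ 0.005  0.017 -0.004] 25.08
fwd 0.4 0.05 lat 4.41 mz 0.442 tau 0.006 [0.666 0.081 0.442] [ 0.002  0.006 -0.002] 25.13
fwd 0.4 0.15 lat 4.27 mz 0.432 tau 0.009 [0.659 0.104 0.432] [0.001 0.001 0.001] 25.28
sback 0.36 0 lat 1.86 mz 0.265 tau 0.081 [0.388 0.131 0.265] [-0.005 -0.017  0.005] 25.53
sback 0.36 0.05 lat 3.16 mz 0.244 tau -0.069 [0.488 0.1   0.244] [-0.001 -0.008  0.002] 25.58
sback 0.36 0.15 lat 3.54 mz 0.333 tau -0.018 [0.502 0.107 0.333] [ 0.001 -0.001 -0.001] 25.73
sfwd 0.4 0 lat 4.62 mz 0.519 tau 0.061 [0.774 0.156 0.519] [ 0.002  0.017 -0.005] 25.98
sfwd 0.4 0.05 lat 4.84 mz 0.449 tau -0.030 [0.757 0.067 0.449] [ 0.002  0.006 -0.002] 26.03
sfwd 0.4 0.15 lat 4.75 mz 0.414 tau -0.056 [0.629 0.11  0.414] [0.002 0.    0.001] 26.18
```

The moment about the tool axis, M·z, is free of the lever-arm problem: 0.05 before turning and a steady 0.12–0.18 during the turn so far, so there is no pad contact yet. Continue in small steps watching M·z (pad torque τ adds 0.707τ).

```bash
cat >> h.py <<'E'
K=K+[-.4,.65,0]
def turn2(ths,ps=-.5,stop=.28,T=.15):
    n=0
    for th in ths:
        psi=ps+th; robot.goto(*kpose(psi,0,th)); out=[]
        for h in(0,T):
            if h: robot.hold(h)
            M=np.array([robot.read_torque() for _ in range(8)]).mean(0); z=Ro.from_euler('xyz',robot.read_eef_rot()).as_matrix()[:,2]
            out.append(M@z)
        F=np.array(robot.read_force()); lat=np.array([-np.sin(psi),np.cos(psi),0])
        print(f"th {th:.2f} Mz_tool {out[0]:.3f} {out[1]:.3f} j6 {robot.read_joint_torque()[5]:.3f} lat {F@lat:.1f} fz {F[2]:.1f} yawerr {np.arctan2(z[1],z[0])-psi:.4f} t {robot.read_time():.1f}")
        if out[1]>stop: n+=1
        else: n=0
        if n: break
E
python3 - <<'E'
from h import *
turn2([.40,.44,.48,.52,.56,.60,.64,.68])
E
```

```text
th 0.40 Mz_tool 0.172 0.078 j6 -0.117 lat -2.3 fz 5.6 yawerr -0.0011 t 26.6
th 0.44 Mz_tool 0.185 0.137 j6 -0.158 lat -1.5 fz 5.5 yawerr -0.0010 t 27.0
th 0.48 Mz_tool 0.152 0.224 j6 -0.176 lat -0.6 fz 6.4 yawerr -0.0009 t 27.4
th 0.52 Mz_tool 0.258 0.217 j6 -0.199 lat -1.3 fz 5.9 yawerr -0.0008 t 27.8
th 0.56 Mz_tool 0.291 0.204 j6 -0.225 lat 0.6 fz 4.7 yawerr -0.0007 t 28.2
th 0.60 Mz_tool 0.287 0.276 j6 -0.258 lat 0.3 fz 5.2 yawerr -0.0006 t 28.6
th 0.64 Mz_tool 0.350 0.281 j6 -0.284 lat 1.3 fz 5.8 yawerr -0.0006 t 29.0
```

j6 torque is a clean signal: flat at about −0.12 to −0.14 until ~0.42 rad, then climbing about 0.9 N m/rad, so the pad has met the bar. At 0.64 rad that is roughly 0.21 N m above drag by torque and 0.27 by angle. I add 0.02, then open the fingers to get the true zero of j6.

Run:
```python
from h import *
turn2([.66],stop=9)
def s(t):
    M=np.array([robot.read_torque() for _ in range(8)]).mean(0); z=Ro.from_euler('xyz',robot.read_eef_rot()).as_matrix()[:,2]
    print(t,"j6 %.3f Mz %.3f t %.1f"%(robot.read_joint_torque()[5],M@z,robot.read_time()), robot.read_gripper_width())
robot.grip(1.0); robot.hold(.3); s("open")
```

```text
th 0.66 Mz_tool 0.449 0.442 j6 -0.423 lat 1.3 fz 6.2 yawerr -0.0007 t 29.4
open j6 -0.000 Mz 0.007 t 30.2 1.0016102908269495
```

Zero of j6 is 0.000. Taking out the step recoil (0.17–0.20 N m shown in the free region, against 0.45 real), the pad torque is about 0.2–0.27 N m, i.e. 70–90 N, well inside 40–150 N. Back off and check the lane once more.

Run:
```python
from h import *
np.set_printoptions(precision=3,suppress=True)
print(robot.servo_line(kpose(.16,190,.66)[0],vel=120))
a=.067; robot.goto([500,-170,380],[np.pi,0,a-np.pi]); robot.hold(.4)
s=wrist(); pickle.dump(s,open("w5.pkl","wb")); print(robot.read_time(),robot.read_force())
for f in("w3.pkl","w5.pkl"):
    s=pickle.load(open(f,"rb"))
    cf=fit(s,range(102,150),lambda v:120.5+(v-110)*.155,False,166,5)
    cr=fit(s,[*range(128,160),*range(285,310)],lambda v:307.8-(v-140)*.024,True,166,2.4)
    co=fit(s,range(128,160),lambda v:316.5-(v-140)*.03,False,166,3)
    print(f,cf,cr,co,lane(cf[0],cr[0],460),lane(cf[0],cr[0]),"strip",lane(cr[0],co[0],460))
d=cv2.absdiff(pickle.load(open("w3.pkl","rb"))["pixels"],s["pixels"]); print(d[100:310,80:345].mean())
g=s["pixels"].astype(int).sum(2)//3
for v in(140,200,300): print(v,g[v,296:318])
```

```text
False
35.7083 [ 0.461  0.487 -0.19 ]
w3.pkl (array([   0.069, -358.508]), np.float64(0.11716474720979089), 45) (array([   0.068, -172.942]), np.float64(0.12538443428765214), 52) (array([   0.064, -161.953]), np.float64(0.16528622721125039), 32) 184.68188280616627 184.5754274141614 strip 8.752948329465731
w5.pkl (array([   0.069, -358.226]), np.float64(0.11899716544391296), 46) (array([   0.068, -172.788]), np.float64(0.12582242751550896), 48) (array([   0.067, -163.815]), np.float64(0.11248528521943084), 32) 184.57065344938846 184.46644779939368 strip 8.772285908163365
10.144678047319557
140 [121 122 124 124 129 125 127 126 127 129 113  89  87 124 142 140 140 137
 138 137 138 130]
200 [ 14  16  11  27  11  25  25   8 102  93  86 122 139 139 140 138 135 136
 135 123 108 103]
300 [ 22  30  18  36  29  42  98  79 159 199 200 197 199 198 202 195 138 153
 156 172 189 191]
```

```bash
python3 -c "
from station import robot
print(robot.hand_in())"
```

```text
the job is handed in; nothing more can be done
None
```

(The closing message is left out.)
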